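# Walk the tube block round and dock it on the warmer

### The job

Push the heavy aluminium tube block round on the table until its slotted side faces the warmer, then push it fully home, so that the warmer's sensor tongue sits in the slot and the slotted side lies flush against the warmer's metal fence. Sample tubes stand in the block, so push it along flat on the table and never lift or tip it. Leave the dropper bottle, stapler, oximeter and highlighter where they are.

Things in the scene. Friction and masses are not known exactly. Their poses are not given: they have to be found in the camera images.
- tube_block: Loose aluminium block, 96 (own x) x 128 (own y) x 36 mm (z, up), about 0.85 kg; takes 4 to 13 N to slide. Round wells in the top, four holding tight-fitting upright tubes (part of it) that reach 78 mm above the table. Origin: centre of its underside. +x points out of the long side with the slot; the long side at -x (48 mm off) and the short sides at +y and -y (64 mm off) are flat faces.
- slot_mouth (a point): Middle of the slot's mouth on the tube block, at table height in the plane of the slotted side, 48 mm along the block's +x from its origin. The slot is 22 mm wide, 30 mm deep, runs from top to bottom of the block at the middle of the side, and its mouth is rounded (8 mm radius).
- warmer: Fixed white block warmer, 156 mm wide, 121 deep, 60 high (knob to 75 mm). Its front is an upright metal fence. Origin: middle of the fence's face, at table height; x points level into the warmer, y along the fence, z up. Docked, the block's origin is at x = -0.048, y = 0 in this frame, its x along the warmer's x.
- tongue_tip (a point): Tip of the steel sensor tongue that sticks out of the middle of the warmer's fence, 24 mm in front of it (towards the warmer's -x), 16 mm above the table. The tongue is 14 mm wide with its nose bevelled to a point, between 7 and 25 mm above the table; it enters the slot with 4 mm to spare on each side.
- dropper: Bystander: small white dropper bottle standing upright, 20 mm across, 64 mm high; origin at the centre of its underside.
- stapler: Bystander: black stapler, 34 x 138 x 40 mm (long along its own y); origin at the centre of its underside.
- oximeter: Bystander: black and white finger oximeter, 33 x 60 x 30 mm; origin at the centre of its underside.
- marker: Bystander: lying flat highlighter pen, 24 x 126 x 16 mm (long along its own y); origin at the centre of its underside.

How it is judged:
At the end, for the whole second after the job is handed in: The block rests flat on the table with the tongue in its slot, the middle of its slotted side within 4 mm of the fence and within 8 mm of the tongue's centre line, the side parallel to the fence within 0.05 rad (x of slot_mouth in the frame of warmer above -0.004 m and y of slot_mouth in the frame of warmer between -0.008 and 0.008 m and angle between the x axis of tube_block and the x axis of warmer, either way round below 0.05 rad and height (world z) of tube_block below 0.003 m and angle between tube_block's own z axis and vertical below 0.03 rad and linear speed of tube_block below 0.01 m/s); the robot touches nothing.
It fails at once if the tube block is lifted off the table (8 mm) or tipped (0.1 rad) (height (world z) of tube_block above 0.008 m or angle between tube_block's own z axis and vertical above 0.1 rad).
It fails at once if the dropper bottle is knocked over or shifted by 25 mm (distance of dropper from where it was at the start of the episode above 0.025 m or angle between dropper's own z axis and vertical above 0.4 rad).
It fails at once if the stapler, oximeter or highlighter is shifted by 25 mm (distance of any of stapler, oximeter, marker from where it was at the start of the episode above 0.025 m).
It also fails if it takes over 61 s, if anything falls off the work surface, if the arm or the gripper's body presses on something with over 40 N, if the wrist force passes 120 N, or if a joint passes its speed limit or range.

### The arm

A 6-joint arm with a two-finger parallel gripper is mounted at the origin on a cart in front of the work surface, level with it; the furniture and walls round the work are solid. World frame = base frame: x ahead of the robot, y to its left, z up, the work surface at z = 0. Lengths are in m, angles in rad, forces in N, time in s.
With the tool pointing down it reaches from about 0.35 to 0.975 m from the base axis. Payload 4.9 kg.
Tool frame: the origin (TCP) lies on the centre line of the jaws, within the pads' length; the fingertips stand 8 mm ahead of it and the grasp point (between the pads) lies 11 mm behind it; z points along the fingers, y is the direction in which the jaws open and shut (so a half turn about z gives the same grasp; the last joint's range is limited). The gripper opens to 85 mm and grips with 20 to 120 N. Pads are 22 mm wide; open, the fingers measure 114 mm over their backs; the gripper's body (76 mm by 85 mm) begins 54 mm behind the grasp point. The pads swing forward as they close: fully open they stand 13 mm farther back than shut.
Start: joints at [-1.305, 0.053, 1.613, -0, 1.476, -0.119], TCP at [0.235, -0.579, 0.239] pointing down, gripper open.
Joint ranges: [-3.01, 3.01], [-1.01, 2.22], [0.06, 2.58], [-1.02, 4.17], [0.09, 2.62], [-3.14, 3.14]. Speed limits (rad/s): [2.57, 2.57, 3.14, 3.14, 3.14, 3.14].

### API

Orientations are given as a unit quaternion [w, x, y, z].
In Python, from plant import manip gives the robot as it stands.
- The arm moves only by the tool step_arm, never from a script. Its argument "deltas" is a list of rows, each a list of 7 numbers: the shift along the tool's x, y, z in m, then the turn, a rotation vector about the tool's x, y, z in rad, then the gripper command: -1 is fully open, 1 is shut, values between are in proportion. In form: [[dx, dy, dz, ax, ay, az, hand], ...]. A call has 1 to 20 rows; each row is the pose to reach, as a shift and turn from the pose commanded when the call began, along the tool's axes at that moment; what a row does not reach only later rows make up. A row lasts 1/10 s, in which the tool goes at most 50 mm and 8.59 degrees, less where a joint would pass 70% of its speed; a pose out of reach is approached as far as the arm can. A call with a gripper value outside its range is refused whole. The fingers move at their own pace and stop on an object; the grip force is fixed at half the most. Time passes only in rows, so rows that repeat a pose let the fingers close. It gives the time, the measured TCP pose, the force and the opening at its end, in the units of the state.
- manip.state(): the state, without advancing time (a new reading comes with each control period).
- manip.grab_frame(name): name is "scene" or "top" or "wrist"; returns the picture (480x640x3 uint8, red, green, blue); there is no depth.
- manip.get_calibration(name): a dict with "fov_y" (degrees; the focal length in pixels is half the picture's height over the tangent of half this angle, whatever the lens; pixels are square), "cx", "cy" (the principal point, pixels), "R" (3x3) and "t" (3): a world point X has camera coordinates R X + t. Camera axes: x right, y down, z forward; pixel columns grow to the right and rows downward; lengths in m; the calibration is good to about 2 mm. A picture is of the moment at which its call begins: read the wrist's pose just before it. get_calibration takes no time and is no camera call; for the wrist camera it gives the pose at the moment of the call.
- manip.job_done(): hands the job in, once; it reports no verdict.
The state is a dict: "time": time; "joint_pos": joint angles; "joint_vel": joint speeds; "joint_efforts": joint torques, N m; "tool_pos": TCP position; "tool_rot": TCP orientation; "contact_force": force on the tool from outside, world axes, zero at the start; "ft_torque": the same for the moment, N m; "gripper_width": opening from 0.0 (shut) to 1.0 (fully open).
Only numpy, scipy, OpenCV 4.12 (cv2) and the standard library are available. Lean on these libraries where they do the work, as an engineer would, in place of code of your own. Each camera call takes 0.05 s, during which the arm holds its last target.

## Working session

There is one attempt and no reset: what is moved stays moved. The work goes in short steps, Python scripts to look and compute and a tool call to move; the robot and the scene stay as the last step left them, time stands still between calls to the robot, and variables do not carry over. Pictures are saved under pics/ and viewed, and the job is handed in when it is done.

Besides the shell and the picture viewer there is one more tool, called after "Call:" as name(argument=value, ...), one argument or row to a line, values as JSON. step_arm: Moves the arm, as the interface text tells. Its arguments: {"type":"object","properties":{"deltas":{"type":"array"}},"required":["deltas"]}

```bash
mkdir -p pics; ls
python3 - <<'E'
from plant import manip
import cv2,numpy as np
print(manip.state())
for n in ("scene","top","wrist"):
    c=manip.get_calibration(n);print(n,c)
    im=manip.grab_frame(n);cv2.imwrite(f"pics/{n}0.png",im[:,:,::-1])
E
```

```text
pics
{'time': 0.0, 'joint_pos': array([-1.30500921e+00,  5.33504563e-02,  1.61431948e+00,  3.20010654e-05,
        1.47597855e+00, -1.18957936e-01]), 'joint_vel': array([ 3.26776414e-04, -5.39882149e-05,  1.68037284e-03, -1.15816713e-05,
       -2.54749231e-04, -2.62923620e-04]), 'joint_efforts': array([ 6.87540833e-04, -3.93678689e+01, -3.70177138e+01, -9.96902827e-05,
        7.09900531e-03, -1.05230879e-05]), 'tool_pos': array([ 0.23444806, -0.57870213,  0.23805174]), 'tool_rot': array([-1.02631476e-03,  9.81553173e-01,  1.91186588e-01, -5.95120219e-05]), 'contact_force': array([ 0.16674517, -0.3626175 , -0.67397434]), 'ft_torque': array([-0.05351557,  0.06554602,  0.00413782]), 'gripper_width': 1.0002371751624104}
scene {'fov_y': 52.36416701687745, 'cx': 319.0680096072878, 'cy': 241.24661360273402, 'R': array([[-0.89366349, -0.44872827, -0.00291434],
       [-0.30182069,  0.60587078, -0.73608754],
       [ 0.33206901, -0.65693496, -0.67688007]]), 't': array([0.47441675, 0.22265194, 0.80247315])}
top {'fov_y': 47.28207462718173, 'cx': 315.51844907397754, 'cy': 237.02205491422473, 'R': array([[ 0.00743841, -0.9998173 ,  0.01760779],
       [-0.99362987, -0.00937014, -0.11230265],
       [ 0.11244712, -0.01666028, -0.99351803]]), 't': array([-0.06813826,  0.58187929,  1.22085064])}
wrist {'fov_y': 60.73194586448836, 'cx': 318.73504612229476, 'cy': 248.87578294023763, 'R': array([[ 0.3753536 , -0.92688068, -0.00137365],
       [-0.88232176, -0.35776203,  0.30580163],
       [-0.28393307, -0.11357174, -0.95209426]]), 't': array([-0.62441057, -0.03911076,  0.37977818])}
```

View pics/scene0.png

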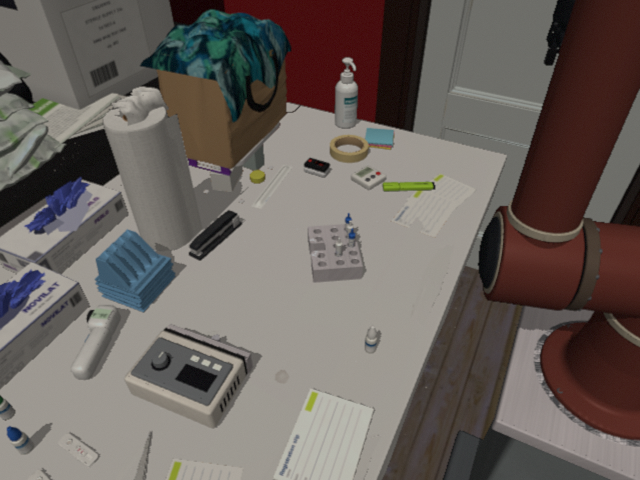

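View pics/top0.png

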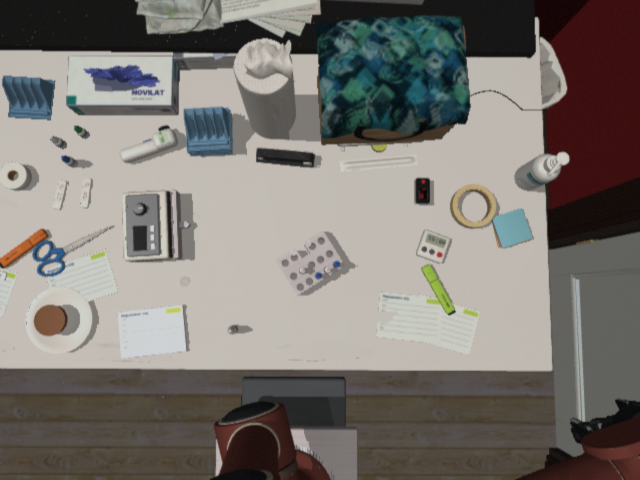

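View pics/wrist0.png

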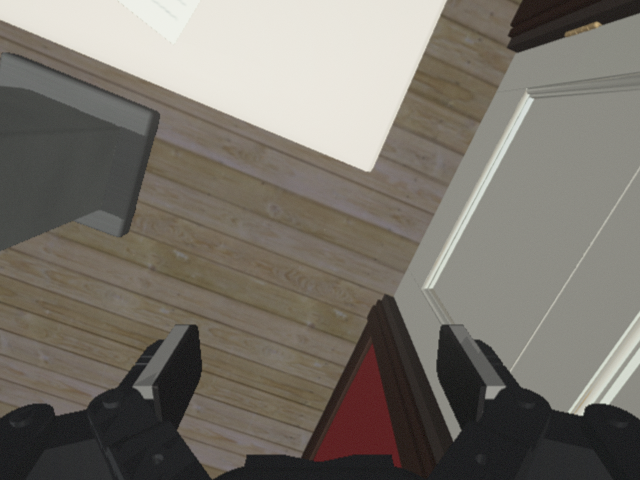

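The top view shows the warmer at (150,226), with its fence facing right (world -y) and the tongue near (187,225). The block is near (313,263) and the dropper near (234,329). I'll enlarge the block and warmer next.

Run:
```python
import cv2
a=cv2.imread('pics/top0.png')
cv2.imwrite('pics/topA.png',cv2.resize(a[215:315,265:365],None,fx=6,fy=6,interpolation=cv2.INTER_CUBIC))
cv2.imwrite('pics/topB.png',cv2.resize(a[180:270,110:210],None,fx=6,fy=6,interpolation=cv2.INTER_CUBIC))
a=cv2.imread('pics/scene0.png')
cv2.imwrite('pics/scA.png',cv2.resize(a[205:295,290:380],None,fx=6,fy=6,interpolation=cv2.INTER_CUBIC))
```

```text
(no output)
```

View pics/topA.png

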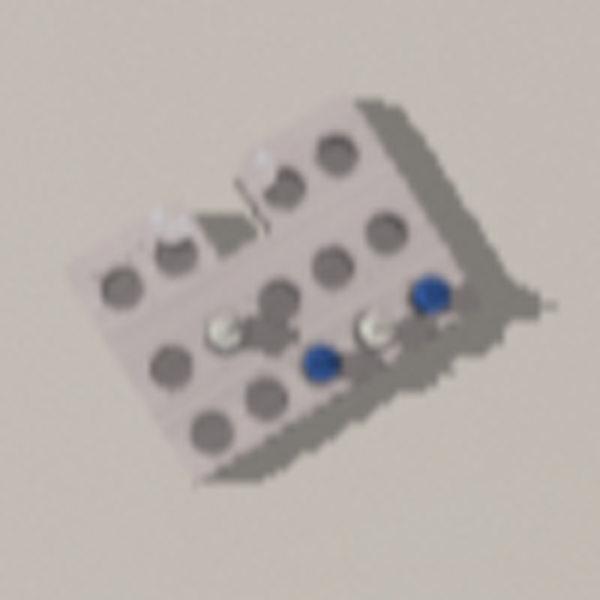

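View pics/topB.png

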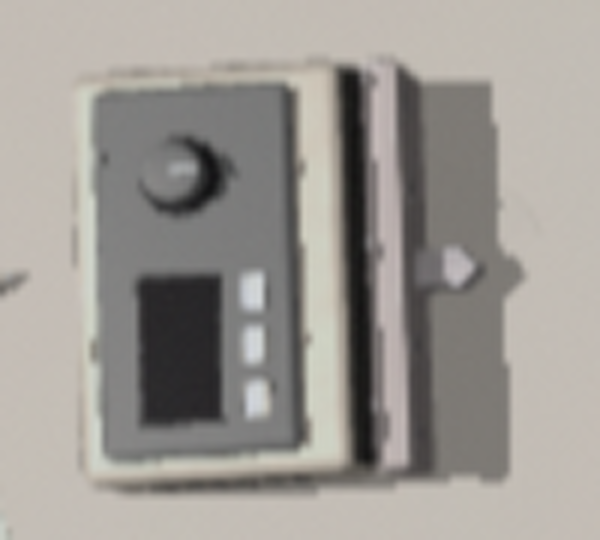

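View pics/scA.png

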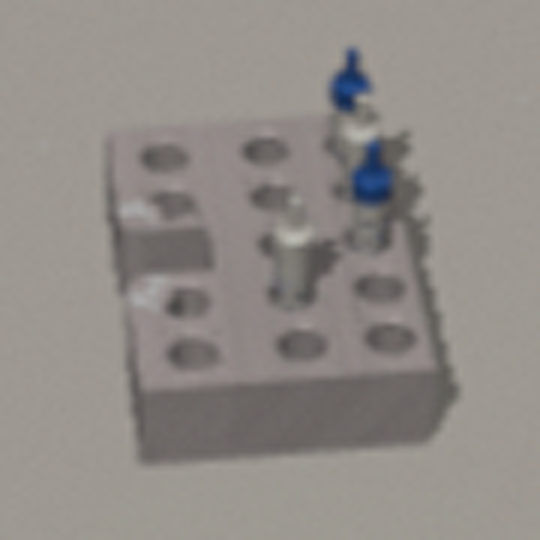

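```bash
cat > h.py <<'E'
import numpy as np,cv2
from plant import manip
def K(c):
    f=240/np.tan(np.radians(c['fov_y'])/2); return f,c['cx'],c['cy']
def ray(c,p):
    f,cx,cy=K(c); d=c['R'].T@np.array([(p[0]-cx)/f,(p[1]-cy)/f,1.]); return -c['R'].T@c['t'],d
def onz(c,p,z):
    o,d=ray(c,p); return o+d*(z-o[2])/d[2]
def tri(cs,ps):
    A=np.zeros((3,3));b=np.zeros(3)
    for c,p in zip(cs,ps):
        o,d=ray(c,p);d/=np.linalg.norm(d);M=np.eye(3)-np.outer(d,d);A+=M;b+=M@o
    X=np.linalg.solve(A,b)
    return X
def proj(c,X):
    f,cx,cy=K(c);q=c['R']@np.asarray(X)+c['t'];return np.array([q[0]/q[2]*f+cx,q[1]/q[2]*f+cy])
def up(p,off,s=6): return (np.array(p)+.5)/s-.5+np.array(off)
E
python3 - <<'E'
from h import *
np.set_printoptions(precision=4,suppress=True)
T=manip.get_calibration('top');S=manip.get_calibration('scene')
bt=[up(p,(265,215)) for p in [(68,265),(350,93),(468,280),(192,483)]]
bs=[up(p,(290,205)) for p in [(137,388),(108,130)]]
P=[onz(T,p,.036) for p in bt]
for p in P: print('blk top',p)
print('sides',[np.linalg.norm(P[i]-P[(i+1)%4])for i in range(4)])
print('tri c0',tri([T,S],[bt[0],bs[0]]),'c1',tri([T,S],[bt[1],bs[1]]))
a=P[1]-P[0];b=P[2]-P[3]
for v in(a,b): print('yaw of x axis',np.degrees(np.arctan2(v[1],v[0]))+90)
for v in (P[0]-P[3],P[1]-P[2]): print('yaw x',np.degrees(np.arctan2(v[1],v[0])))
print('centre',np.mean(P,0))
s=cv2.imread('pics/scene0.png');cv2.imwrite('pics/scB.png',cv2.resize(s[315:405,160:270],None,fx=7,fy=6.5,interpolation=cv2.INTER_CUBIC))
# tongue tip
print('tip z16',onz(T,up((483,267),(110,180)),.016))
# fence top edges front in top view
for z in (.036,.045,.05): print(z,onz(T,up((398,65),(110,180)),z),onz(T,up((408,470),(110,180)),z))
E
```

```text
blk top [0.5317 0.0263 0.036 ]
blk top [ 0.5983 -0.08    0.036 ]
blk top [ 0.5273 -0.1251  0.036 ]
blk top [ 0.45   -0.0215  0.036 ]
sides [np.float64(0.12546521873053001), np.float64(0.08412002851577025), np.float64(0.1292984841031754), np.float64(0.094621067646601)]
tri c0 [0.5318 0.0265 0.033 ] c1 [ 0.5983 -0.0801  0.0343]
yaw of x axis 32.063253282195305
yaw of x axis 36.703841122284366
yaw x 30.35250203123619
yaw x 32.4614403596523
centre [ 0.5268 -0.0501  0.036 ]
tip z16 [0.6118 0.2273 0.016 ]
0.036 [0.6867 0.258  0.036 ] [0.5316 0.2486 0.036 ]
0.045 [0.685  0.2558 0.045 ] [0.531  0.2465 0.045 ]
0.05 [0.684  0.2546 0.05  ] [0.5306 0.2454 0.05  ]
```

View pics/scB.png

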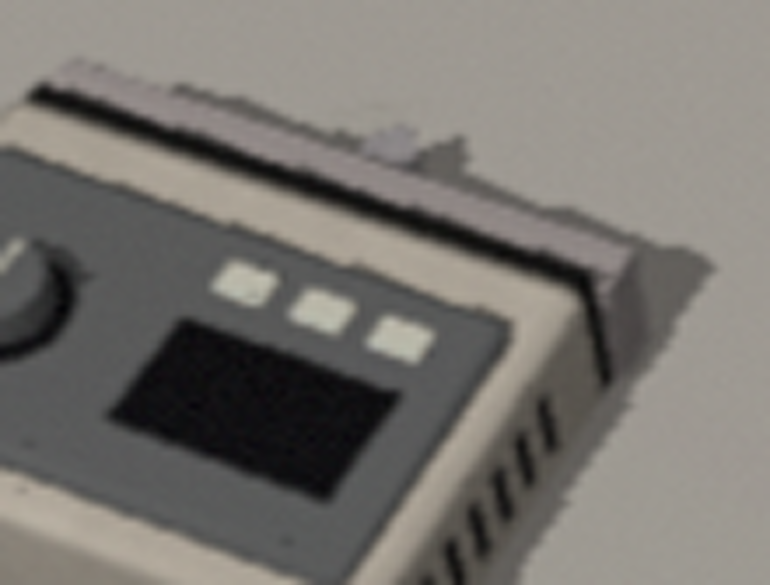

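Block corners 0 and 1 triangulate to z of about 34 mm, which agrees with the 36 mm height, and the long side comes out at 125 mm. That puts the block near (0.524, -0.052) with its x heading about 31.5°. The warmer origin is near (0.610, 0.251) with heading about 93.5°.

My plan is to push with both open fingertips on the flat -x face along a gentle left arc, like steering a car. First I'll move behind the block at a safe height.

Call:
step_arm(
  deltas=[
    [0.378, -0.365, 0, 0, 0, -0.166, -1],
    [0.378, -0.365, 0, 0, 0, -0.166, -1],
    [0.378, -0.365, 0, 0, 0, -0.166, -1],
    [0.378, -0.365, 0, 0, 0, -0.166, -1],
    [0.378, -0.365, 0, 0, 0, -0.166, -1],
    [0.378, -0.365, 0, 0, 0, -0.166, -1],
    [0.378, -0.365, 0, 0, 0, -0.166, -1],
    [0.378, -0.365, 0, 0, 0, -0.166, -1],
    [0.378, -0.365, 0, 0, 0, -0.166, -1],
    [0.378, -0.365, 0, 0, 0, -0.166, -1],
    [0.378, -0.365, 0, 0, 0, -0.166, -1],
    [0.378, -0.365, 0, 0, 0, -0.166, -1],
    [0.378, -0.365, 0, 0, 0, -0.166, -1],
    [0.378, -0.365, 0, 0, 0, -0.166, -1],
  ],
)

```text
time: 1.55
tool_pos: [0.4476, -0.0998, 0.2391]
tool_rot: [0.0, 0.962, 0.271, -0.0]
contact_force: [0.1, -0.3, 0.1]
gripper_width: 1.001
```

Run:
```python
from h import *
s=manip.state();print(s['time'],s['tool_pos'],s['tool_rot'],s['joint_vel'],s['contact_force'])
c=manip.get_calibration('wrist');im=manip.grab_frame('wrist')
np.save('w1.npy',c,allow_pickle=True);cv2.imwrite('pics/w1.png',im[:,:,::-1])
```

```text
1.55 [ 0.44760859 -0.09983312  0.23910715] [ 5.60109371e-05  9.62465418e-01  2.71404235e-01 -2.39798241e-04] [-0.01577772 -0.0030376  -0.00302045  0.0016292  -0.00241834  0.00146264] [ 0.07832363 -0.28988825  0.14395756]
```

View pics/w1.png

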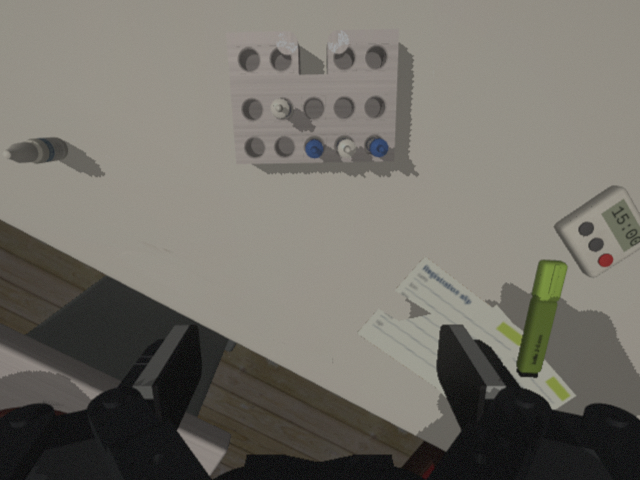

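The wrist view shows the block square to the tool, slot at the top around (313,55). The blue tubes stand in the near row at (314,148) and (378,147). The near face (-x) lies at row 163 or so. I'll enlarge it to measure the block precisely.

Run:
```python
import cv2
a=cv2.imread('pics/w1.png')
cv2.imwrite('pics/w1z.png',cv2.resize(a[20:180,215:415],None,fx=4,fy=4,interpolation=cv2.INTER_CUBIC))
```

```text
(no output)
```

View pics/w1z.png

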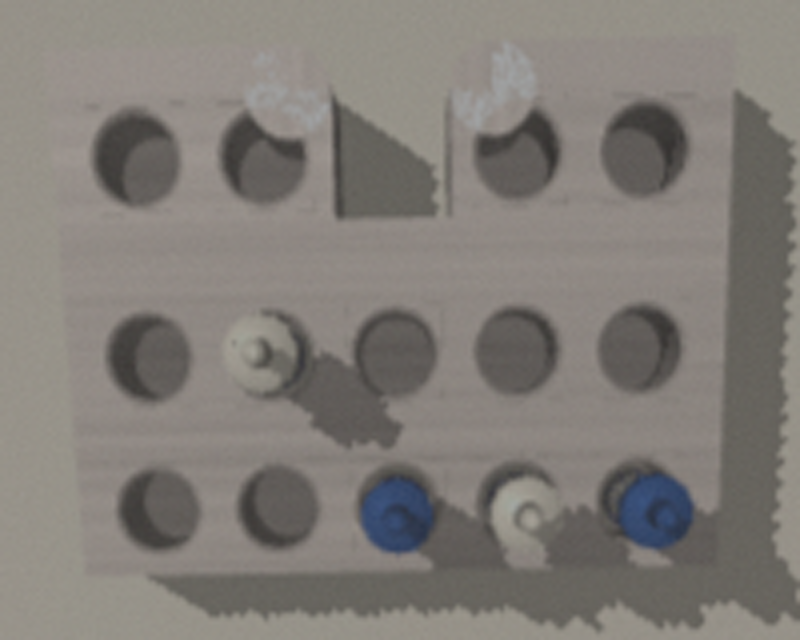

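Run:
```python
from h import *
np.set_printoptions(precision=4,suppress=True)
c=np.load('w1.npy',allow_pickle=True).item();T=manip.get_calibration('top')
P=[onz(c,up(p,(215,20),4),.036)for p in[(45,47),(733,35),(718,570),(85,574)]]
for p in P: print(p)
print([np.linalg.norm(P[i]-P[(i+1)%4])for i in range(4)])
for a,b,o in((0,1,90),(3,2,90),(3,0,0),(2,1,0)):
    v=P[b]-P[a];print(np.degrees(np.arctan2(v[1],v[0]))+o)
print('centre',np.mean(P,0))
bt=[up(p,(265,215)) for p in [(68,265),(350,93),(192,483)]]
for i,j in((0,0),(1,1),(3,2)): print('tri',tri([c,T],[up([(45,47),(733,35),0,(85,574)][i],(215,20),4),bt[j]]))
print('dropper base', onz(T,(231,330),0.01), 'stapler',onz(T,(285,157),.02),'marker',onz(T,(438,289),.008))
```

```text
[0.5306 0.031  0.036 ]
[ 0.5986 -0.0763  0.036 ]
[ 0.5173 -0.1293  0.036 ]
[ 0.4496 -0.0204  0.036 ]
[np.float64(0.1270543099336086), np.float64(0.09710065534352492), np.float64(0.1283042801396378), np.float64(0.09586660981537756)]
32.39334067872043
31.84546873237406
32.35727740262274
33.09185659440454
centre [ 0.524  -0.0488  0.036 ]
tri [0.5298 0.0251 0.0582]
tri [ 0.5988 -0.0782  0.0339]
tri [ 0.4502 -0.0212  0.0399]
dropper base [0.3699 0.1276 0.01  ] stapler [0.7724 0.0096 0.02  ] marker [ 0.4667 -0.3486  0.008 ]
```

The block measures 127 x 96.5 mm as expected, with its centre at (0.524, -0.049) and yaw of 32.3°. I'll lower the tool behind the -x face, leaving a gap of about 32 mm.

Call:
step_arm(
  deltas=[
    [0, -0.002, 0.04, 0, 0, -0.014, -1],
    [0, -0.002, 0.08, 0, 0, -0.014, -1],
    [0, -0.002, 0.12, 0, 0, -0.014, -1],
    [0, -0.002, 0.15, 0, 0, -0.014, -1],
    [0, -0.002, 0.175, 0, 0, -0.014, -1],
    [0, -0.002, 0.195, 0, 0, -0.014, -1],
    [0, -0.002, 0.205, 0, 0, -0.014, -1],
    [0, -0.002, 0.215, 0, 0, -0.014, -1],
    [0, -0.002, 0.219, 0, 0, -0.014, -1],
    [0, -0.002, 0.219, 0, 0, -0.014, -1],
  ],
)

```text
time: 2.6
tool_pos: [0.447, -0.0977, 0.0204]
tool_rot: [0.0, 0.96, 0.278, 0.0]
contact_force: [-0.4, -1.1, -0.1]
gripper_width: 1.003
```

Run:
```python
from h import *
s=manip.state();print(s['time'],s['tool_pos'],s['tool_rot'],s['contact_force'])
c=manip.get_calibration('wrist');im=manip.grab_frame('wrist')
cv2.imwrite('pics/w2.png',im[:,:,::-1])
im=manip.grab_frame('scene')
cv2.imwrite('pics/s2.png',cv2.resize(im[180:320,300:460,::-1],None,fx=4,fy=4,interpolation=cv2.INTER_CUBIC))
```

```text
2.6 [ 0.4470028  -0.09766966  0.02041115] [1.51361706e-05 9.60462043e-01 2.78410960e-01 3.09607143e-05] [-0.43180108 -1.1464699  -0.07297825]
```

View pics/w2.png

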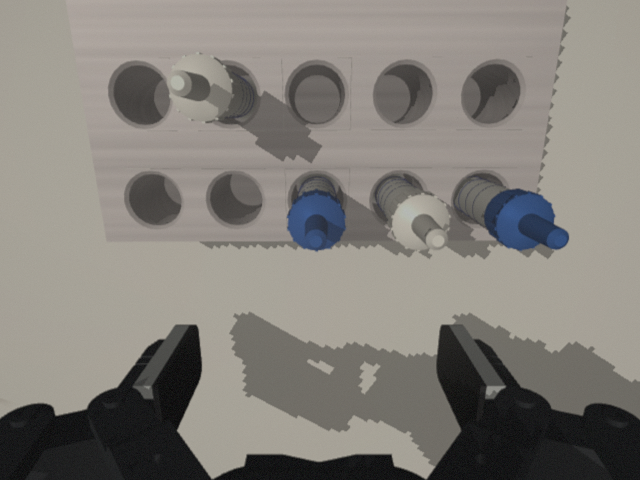

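View pics/s2.png

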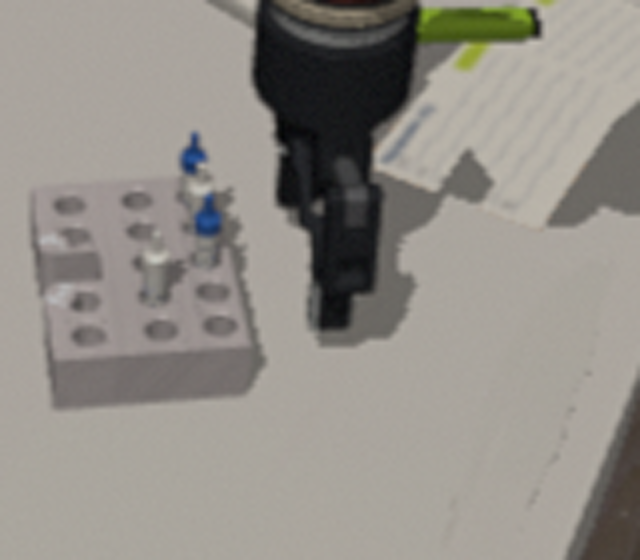

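Both fingers are behind the -x face, symmetric about it, with the body clear of the tubes. I'll make contact and push straight for about 18 mm, then check the contact offset.

Call:
step_arm(
  deltas=[
    [0.008, 0, 0, 0, 0, 0, -1],
    [0.016, 0, 0, 0, 0, 0, -1],
    [0.022, 0, 0, 0, 0, 0, -1],
    [0.026, 0, 0, 0, 0, 0, -1],
    [0.03, 0, 0, 0, 0, 0, -1],
    [0.033, 0, 0, 0, 0, 0, -1],
    [0.036, 0, 0, 0, 0, 0, -1],
    [0.04, 0, 0, 0, 0, 0, -1],
    [0.044, 0, 0, 0, 0, 0, -1],
    [0.048, 0, 0, 0, 0, 0, -1],
    [0.05, 0, 0, 0, 0, 0, -1],
    [0.05, 0, 0, 0, 0, 0, -1],
  ],
)

```text
time: 3.9
tool_pos: [0.488, -0.0714, 0.0203]
tool_rot: [0.0, 0.96, 0.279, -0.002]
contact_force: [-5.6, -4.5, 4.8]
gripper_width: 1.003
```

```bash
cat > look.py <<'E'
from h import *
import sys
def look(tag,scene=False):
    np.set_printoptions(precision=4,suppress=True)
    s=manip.state();print(s['time'],s['tool_pos'],'yaw',np.degrees(2*np.arctan2(s['tool_rot'][2],s['tool_rot'][1])),s['contact_force'])
    c=manip.get_calibration('wrist');im=manip.grab_frame('wrist')
    np.save(f'w{tag}.npy',c,allow_pickle=True)
    cv2.imwrite(f'pics/w{tag}.png',im[:,:,::-1])
    im=manip.grab_frame('top');cv2.imwrite(f'pics/t{tag}.png',cv2.resize(im[160:320,120:360,::-1],None,fx=3,fy=3,interpolation=cv2.INTER_CUBIC))
    if scene:
        im=manip.grab_frame('scene');cv2.imwrite(f'pics/s{tag}.png',im[:,:,::-1])
look(sys.argv[1],len(sys.argv)>2)
E
python3 look.py 3 s
```

```text
3.9 [ 0.488  -0.0714  0.0203] yaw 32.39811877231689 [-5.6393 -4.4718  4.799 ]
```

View pics/w3.png

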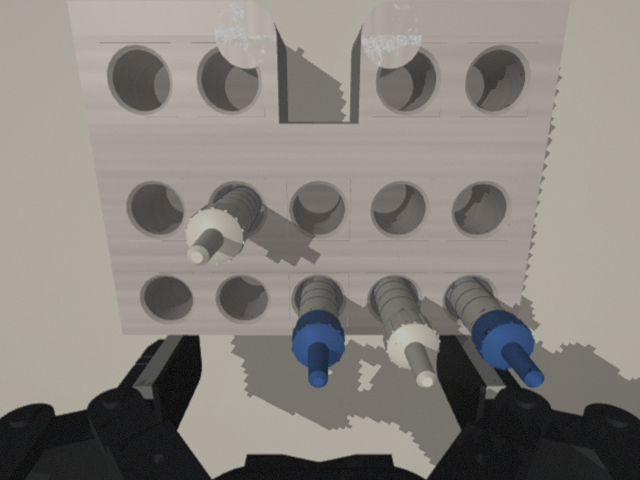

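View pics/s3.png

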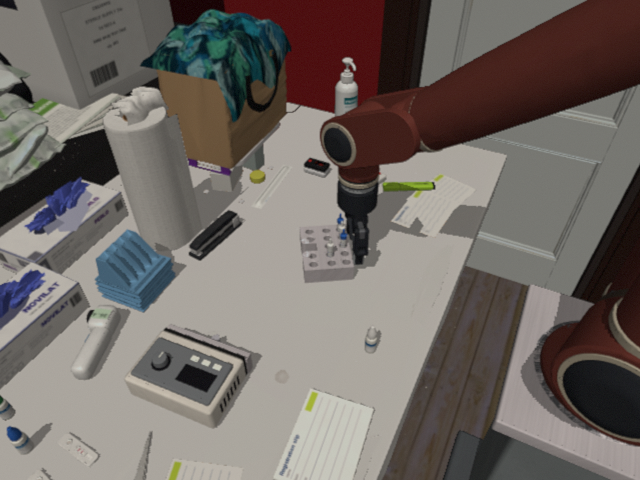

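Contact is square: the near face edge is at row 334, level across both fingers, and the slot is centred at column 318. Next I'll compute the block pose relative to the tool.

```bash
cat > bp.py <<'E'
from h import *
np.set_printoptions(precision=4,suppress=True)
def pose(c,nearL,nearR,slotL,slotR,tcp):
    a,b,s1,s2=[onz(c,p,.036) for p in(nearL,nearR,slotL,slotR)]
    v=a-b;v[2]=0;yaw=np.arctan2(v[1],v[0])-np.pi/2
    u=np.array([np.cos(yaw),np.sin(yaw),0])
    m=(a+b)/2;sm=(s1+s2)/2
    print('near len',np.linalg.norm(v),'slot w',np.linalg.norm(s1-s2),'face->slot bottom (66)',(sm-m)@u, 'slot mid lat vs near mid',(sm-m)@np.array([-u[1],u[0],0]))
    C=sm-u*.018;print('centre by slot',C,'by near',m+.048*u,'yaw',np.degrees(yaw))
    w=C-tcp;print('tcp behind',w@u,'lat(left+)',w@np.array([-u[1],u[0],0]))
E
python3 - <<'E'
from bp import *
c=np.load('w3.npy',allow_pickle=True).item()
pose(c,(122,334.5),(521,334),(279,123),(357.5,123),np.array([.488,-.0714,.0203]))
E
```

```text
near len 0.13018462551372273 slot w 0.021696400736817605 face->slot bottom (66) 0.06589676798622839 slot mid lat vs near mid 0.0009276685156008117
centre by slot [ 0.5382 -0.0398  0.036 ] by near [ 0.5388 -0.0405  0.036 ] yaw 32.47940444674465
tcp behind 0.05936109187592875 lat(left+) -0.0002938642722902748
```

```bash
cat > arc.py <<'E'
import numpy as np,sys
def arc(r,th,n,s0=0,d=.0593):
    for t in np.radians(np.linspace(0,th,n+1))[1:]:
        print([round(s0+r*np.sin(t)+d*(1-np.cos(t)),4),round(-(r*(1-np.cos(t))-d*np.sin(t)),4),0,0,0,round(-t,3),-1],end=', ')
    print()
arc(float(sys.argv[1]),float(sys.argv[2]),int(sys.argv[3]),float(sys.argv[4]))
E
python3 arc.py .14 30 15 .019
```

```text
[np.float64(0.0239), np.float64(0.002), 0, 0, 0, np.float64(-0.035), -1], [np.float64(0.0289), np.float64(0.0038), 0, 0, 0, np.float64(-0.07), -1], [np.float64(0.034), np.float64(0.0054), 0, 0, 0, np.float64(-0.105), -1], [np.float64(0.0391), np.float64(0.0069), 0, 0, 0, np.float64(-0.14), -1], [np.float64(0.0442), np.float64(0.0082), 0, 0, 0, np.float64(-0.175), -1], [np.float64(0.0494), np.float64(0.0093), 0, 0, 0, np.float64(-0.209), -1], [np.float64(0.0546), np.float64(0.0102), 0, 0, 0, np.float64(-0.244), -1], [np.float64(0.0599), np.float64(0.0109), 0, 0, 0, np.float64(-0.279), -1], [np.float64(0.0652), np.float64(0.0115), 0, 0, 0, np.float64(-0.314), -1], [np.float64(0.0705), np.float64(0.0118), 0, 0, 0, np.float64(-0.349), -1], [np.float64(0.0758), np.float64(0.012), 0, 0, 0, np.float64(-0.384), -1], [np.float64(0.0811), np.float64(0.012), 0, 0, 0, np.float64(-0.419), -1], [np.float64(0.0864), np.float64(0.0118), 0, 0, 0, np.float64(-0.454), -1], [np.float64(0.0917), np.float64(0.0115), 0, 0, 0, np.float64(-0.489), -1], [np.float64(0.0969), np.float64(0.0109), 0, 0, 0, np.float64(-0.524), -1],
```

Call:
step_arm(
  deltas=[
    [0.005, 0, 0, 0, 0, 0, -1],
    [0.01, 0, 0, 0, 0, 0, -1],
    [0.015, 0, 0, 0, 0, 0, -1],
    [0.019, 0, 0, 0, 0, 0, -1],
    [0.024, 0.002, 0, 0, 0, -0.035, -1],
    [0.029, 0.004, 0, 0, 0, -0.07, -1],
    [0.034, 0.0055, 0, 0, 0, -0.105, -1],
    [0.039, 0.007, 0, 0, 0, -0.14, -1],
    [0.044, 0.008, 0, 0, 0, -0.175, -1],
    [0.0495, 0.0093, 0, 0, 0, -0.21, -1],
    [0.0545, 0.0102, 0, 0, 0, -0.244, -1],
    [0.06, 0.011, 0, 0, 0, -0.28, -1],
    [0.065, 0.0115, 0, 0, 0, -0.314, -1],
    [0.0705, 0.012, 0, 0, 0, -0.35, -1],
    [0.0705, 0.012, 0, 0, 0, -0.35, -1],
  ],
)

```text
time: 5.55
tool_pos: [0.555, -0.0437, 0.0202]
tool_rot: [0.0, 0.897, 0.442, -0.001]
contact_force: [-1.4, -4.6, 2.3]
gripper_width: 0.997
```

```bash
python3 look.py 4
```

```text
5.55 [ 0.555  -0.0437  0.0202] yaw 52.464358044031464 [-1.4121 -4.58    2.2907]
```

View pics/w4.png

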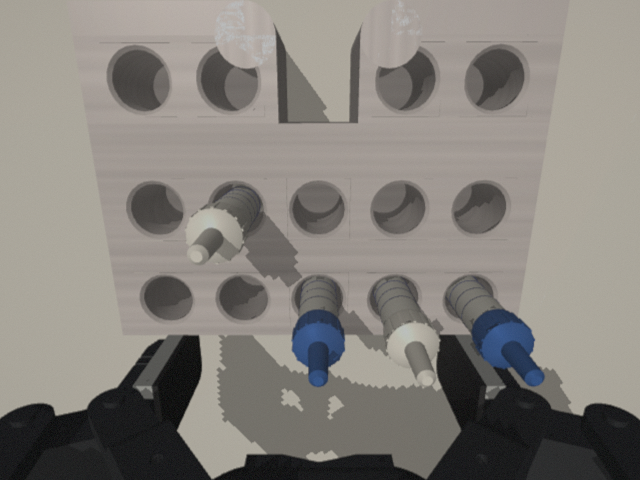

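View pics/t4.png

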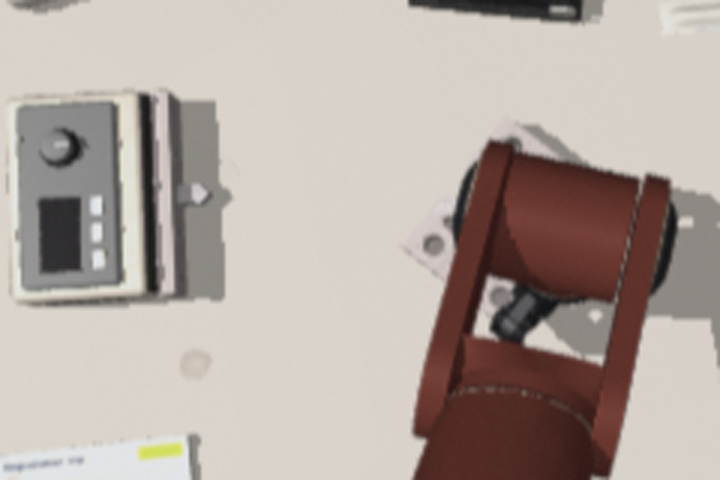

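The wrist view is unchanged (near edge at row 334, slot centred at column 318), so the block follows the fingers rigidly. The top view at t4 shows the fence and tongue clear ahead. Before the final alignment I'll cross-check the warmer's heading with more of its edges.

Run:
```python
from h import *
np.set_printoptions(precision=4,suppress=True)
T=manip.get_calibration('top');S=manip.get_calibration('scene')
def hd(a,b,z):
    p,q=[onz(T,up(x,(110,180)),z) for x in(a,b)];v=p-q;return np.degrees(np.arctan2(v[1],v[0]))+90
a=cv2.imread('pics/top0.png')[180:270,110:210];big=cv2.resize(a,None,fx=6,fy=6,interpolation=cv2.INTER_CUBIC).astype(float)
g=cv2.cvtColor(big.astype(np.uint8),cv2.COLOR_BGR2GRAY).astype(float)
g=cv2.GaussianBlur(g,(0,0),3);gx=cv2.Sobel(g,cv2.CV_64F,1,0)
def edge(c0,c1,r0,r1,sgn,hw=14):
    pts=[]
    for r in range(r0,r1,3):
        c=int(c0+(c1-c0)*(r-r0)/(r1-r0)); seg=sgn*gx[r,c-hw:c+hw]
        pts.append((c-hw+seg.argmax(),r))
    pts=np.array(pts,float);k=np.polyfit(pts[:,1],pts[:,0],1)
    res=pts[:,0]-np.polyval(k,pts[:,1]);ok=abs(res)<3;k=np.polyfit(pts[ok,1],pts[ok,0],1)
    return (np.polyval(k,r0),r0),(np.polyval(k,r1),r1),ok.mean(),np.std(res[ok])
for n,ar,z in (('body left',(80,92,110,460,1),.06),('panel left',(95,105,110,430,-1),.06),('panel right',(293,302,110,430,1),.06),('body right',(337,352,90,450,-1),.06),('fence back',(365,380,90,450,1),.05),('fence front',(398,410,90,450,-1),.05),('shadow',(492,508,100,220,1),0)):
    e=edge(*ar);print(n,e,hd(e[0],e[1],z))
    if n.startswith('fence f') : 
        for z in(.036,.05,.06): print(z,[onz(T,up(p,(110,180)),z) for p in e[:2]])
# triangulate fence top corners & tongue tip w/ scene
sc=lambda p:(np.array([(p[0]+.5)/7,(p[1]+.5)/6.5])-.5+np.array([160,315]))
for n,t,s in(('far corner',(398,65),(75,62)),('near corner',(410,470),(635,255)),('tip',(483,267),(412,132))):
    X=tri([T,S],[up(t,(110,180)),sc(s)]);print(n,X,proj(T,X)-up(t,(110,180)),proj(S,X)-sc(s))
```

```text
body left ((np.float64(76.09474141677535), 110), (np.float64(86.37425507150817), 460), np.float64(1.0), np.float64(0.8818689206088703)) 94.32414828339881
panel left ((np.float64(91.37350751738856), 110), (np.float64(100.24342873276751), 430), np.float64(0.9252336448598131), np.float64(1.122845523348718)) 94.20254627535996
panel right ((np.float64(296.023298390173), 110), (np.float64(306.65532722137124), 430), np.float64(0.9719626168224299), np.float64(1.0560623834555483)) 94.11811396701658
body right ((np.float64(338.33168044077127), 90), (np.float64(350.68795518207276), 450), np.float64(1.0), np.float64(0.585394723674977)) 94.09704675231644
fence back ((np.float64(365.5774850969028), 90), (np.float64(373.0014881335897), 450), np.float64(0.55), np.float64(1.3817764385333577)) 93.27720494745701
fence front ((np.float64(395.47685950413216), 90), (np.float64(409.4899159663864), 450), np.float64(1.0), np.float64(0.9389881564831388)) 94.24489629918443
0.036 [array([0.677 , 0.2586, 0.036 ]), array([0.5392, 0.2483, 0.036 ])]
0.05 [array([0.6744, 0.2552, 0.05  ]), array([0.5381, 0.2451, 0.05  ])]
0.06 [array([0.6725, 0.2528, 0.06  ]), array([0.5373, 0.2427, 0.06  ])]
shadow ((np.float64(492.8158536585368), 100), (np.float64(499.45000000000005), 220), np.float64(1.0), np.float64(1.5106734082327222)) 94.97441026274055
far corner [0.686  0.257  0.0403] [-0.0372 -0.0567] [0.092  0.0081]
near corner [0.5313 0.2468 0.0405] [0.0031 0.0062] [-0.0097 -0.0009]
tip [0.6116 0.2268 0.0184] [-0.0173 -0.0307] [0.0473 0.0044]
```

```bash
python3 arc.py .135 41.74 18 .003 | sed 's/np.float64(\([-0-9.]*\))/\1/g'
```

```text
[0.0085, 0.0023, 0, 0, 0, -0.04, -1], [0.0141, 0.0044, 0, 0, 0, -0.081, -1], [0.0198, 0.0062, 0, 0, 0, -0.121, -1], [0.0255, 0.0078, 0, 0, 0, -0.162, -1], [0.0313, 0.0092, 0, 0, 0, -0.202, -1], [0.0372, 0.0103, 0, 0, 0, -0.243, -1], [0.0431, 0.0112, 0, 0, 0, -0.283, -1], [0.049, 0.0119, 0, 0, 0, -0.324, -1], [0.055, 0.0123, 0, 0, 0, -0.364, -1], [0.0609, 0.0124, 0, 0, 0, -0.405, -1], [0.0669, 0.0124, 0, 0, 0, -0.445, -1], [0.0729, 0.0121, 0, 0, 0, -0.486, -1], [0.0788, 0.0115, 0, 0, 0, -0.526, -1], [0.0847, 0.0107, 0, 0, 0, -0.567, -1], [0.0906, 0.0097, 0, 0, 0, -0.607, -1], [0.0964, 0.0084, 0, 0, 0, -0.648, -1], [0.1022, 0.0069, 0, 0, 0, -0.688, -1], [0.1079, 0.0052, 0, 0, 0, -0.729, -1],
```

Call:
step_arm(
  deltas=[
    [0.003, 0, 0, 0, 0, 0, -1],
    [0.0085, 0.0023, 0, 0, 0, -0.04, -1],
    [0.014, 0.0044, 0, 0, 0, -0.08, -1],
    [0.02, 0.0062, 0, 0, 0, -0.12, -1],
    [0.0255, 0.0078, 0, 0, 0, -0.16, -1],
    [0.0315, 0.009, 0, 0, 0, -0.2, -1],
    [0.037, 0.0103, 0, 0, 0, -0.243, -1],
    [0.043, 0.0112, 0, 0, 0, -0.283, -1],
    [0.049, 0.012, 0, 0, 0, -0.324, -1],
    [0.055, 0.0123, 0, 0, 0, -0.364, -1],
    [0.061, 0.0124, 0, 0, 0, -0.405, -1],
    [0.067, 0.0124, 0, 0, 0, -0.445, -1],
    [0.073, 0.012, 0, 0, 0, -0.486, -1],
    [0.079, 0.0115, 0, 0, 0, -0.526, -1],
    [0.085, 0.0107, 0, 0, 0, -0.567, -1],
    [0.0905, 0.0097, 0, 0, 0, -0.607, -1],
    [0.0965, 0.0084, 0, 0, 0, -0.648, -1],
    [0.102, 0.007, 0, 0, 0, -0.688, -1],
    [0.108, 0.005, 0, 0, 0, -0.729, -1],
    [0.108, 0.005, 0, 0, 0, -0.729, -1],
  ],
)

```text
time: 7.65
tool_pos: [0.6253, 0.0398, 0.0203]
tool_rot: [0.0, 0.681, 0.732, 0.0]
contact_force: [1.1, -1.5, -1.1]
gripper_width: 1.001
```

```bash
python3 look.py 5 s
```

```text
7.65 [0.6253 0.0398 0.0203] yaw 94.17758851130056 [ 1.1061 -1.5233 -1.107 ]
```

View pics/w5.png

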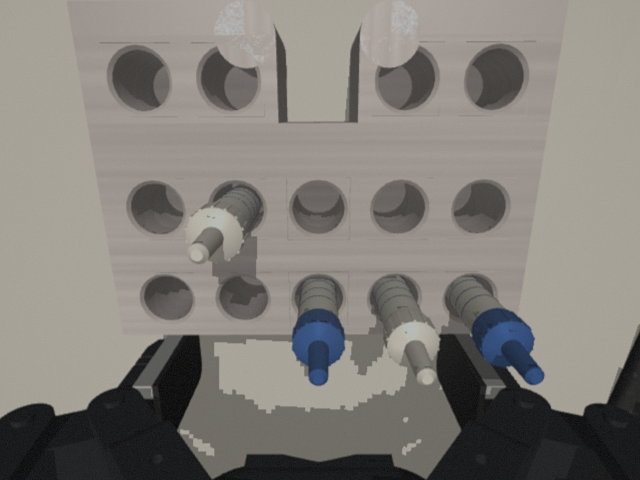

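View pics/t5.png

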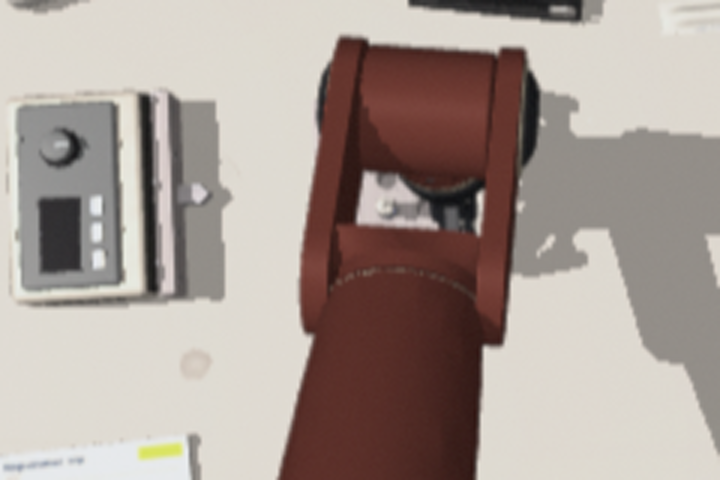

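View pics/s5.png

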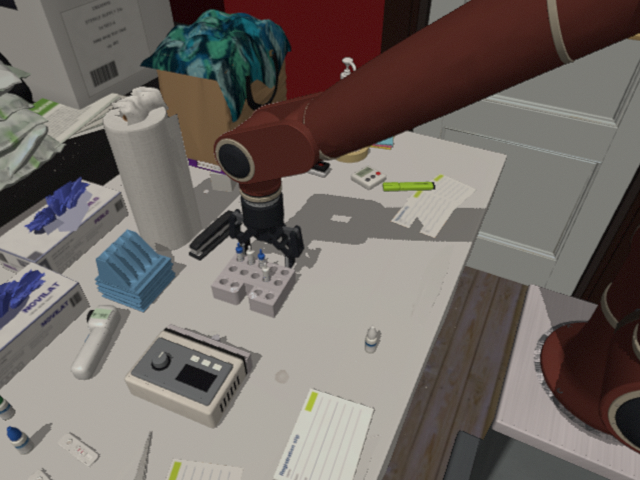

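The block is now parallel to the fence and still square on the fingers. It is centred near (0.621, 0.099), with about 105 mm to go and a computed lateral error under 1 mm. I'll push 65 mm straight, then back off and rise to see the slot and tongue in one picture.

Call:
step_arm(
  deltas=[
    [0.005, 0, 0, 0, 0, 0, -1],
    [0.01, 0, 0, 0, 0, 0, -1],
    [0.016, 0, 0, 0, 0, 0, -1],
    [0.022, 0, 0, 0, 0, 0, -1],
    [0.028, 0, 0, 0, 0, 0, -1],
    [0.034, 0, 0, 0, 0, 0, -1],
    [0.04, 0, 0, 0, 0, 0, -1],
    [0.046, 0, 0, 0, 0, 0, -1],
    [0.052, 0, 0, 0, 0, 0, -1],
    [0.057, 0, 0, 0, 0, 0, -1],
    [0.062, 0, 0, 0, 0, 0, -1],
    [0.065, 0, 0, 0, 0, 0, -1],
    [0.065, 0, 0, 0, 0, 0, -1],
    [0.055, 0, 0, 0, 0, 0, -1],
    [0.04, 0, 0, 0, 0, 0, -1],
  ],
)

```text
time: 9.3
tool_pos: [0.6217, 0.0796, 0.0202]
tool_rot: [-0.001, 0.68, 0.733, 0.0]
contact_force: [-0.2, 0.1, -0.3]
gripper_width: 0.998
```

Call:
step_arm(
  deltas=[
    [0, 0, -0.03, 0, 0, 0, -1],
    [0, 0, -0.07, 0, 0, 0, -1],
    [0, 0, -0.11, 0, 0, 0, -1],
    [0, 0, -0.15, 0, 0, 0, -1],
    [0, 0, -0.19, 0, 0, 0, -1],
    [0, 0, -0.2, 0, 0, 0, -1],
    [0.02, 0, -0.2, 0, 0, 0, -1],
    [0.02, 0, -0.2, 0, 0, 0, -1],
    [0.02, 0, -0.2, 0, 0, 0, -1],
  ],
)

```text
time: 10.2
tool_pos: [0.6199, 0.0988, 0.2188]
tool_rot: [-0.001, 0.681, 0.733, -0.001]
contact_force: [-0.2, -0.4, -0.7]
gripper_width: 1.002
```

```bash
python3 look.py 6 s
```

```text
10.2 [0.6199 0.0988 0.2188] yaw 94.19325263506254 [-0.2362 -0.3987 -0.7121]
```

View pics/w6.png

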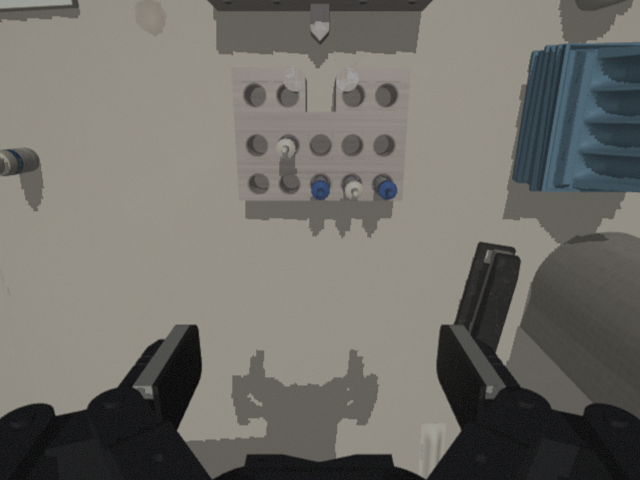

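The wrist view shows the tongue tip at (320,41) directly above the slot, whose bottom spans (306..336,111). The fence edge looks parallel to the block. Measuring now.

```bash
python3 - <<'E'
import cv2
a=cv2.imread('pics/w6.png');cv2.imwrite('pics/w6z.png',cv2.resize(a[0:210,205:440],None,fx=3.4,fy=2.857,interpolation=cv2.INTER_CUBIC)[:600,:800])
cv2.imwrite('pics/w6y.png',cv2.resize(a[0:120,260:380],None,fx=5,fy=5,interpolation=cv2.INTER_CUBIC))
E
python3 - <<'E'
import sys;sys.path.insert(0,'.')
import os;os.chdir('.')
from bp import *
c=np.load('w6.npy',allow_pickle=True).item()
pose(c,(240,200.5),(404,200.5),(306.5,111),(336,111),np.array([.6199,.0988,.22]))
tip=onz(c,(320,41),.016);print('tip',tip)
a,b=onz(c,(213,11.5),.0404),onz(c,(431,8),.0404);print('fence top',a,b)
E
```

```text
near len 0.12858983710820435 slot w 0.021660184000149275 face->slot bottom (66) 0.06651541347582497 slot mid lat vs near mid 0.0006750594643363247
centre by slot [0.6172 0.1633 0.036 ] by near [0.6179 0.1628 0.036 ] yaw -265.7885728653755
tcp behind 0.06452367161515919 lat(left+) -0.002079015450737215
tip [0.6114 0.2306 0.016 ]
fence top [0.5381 0.2395 0.0404] [0.6848 0.2523 0.0404]
```

View pics/w6y.png

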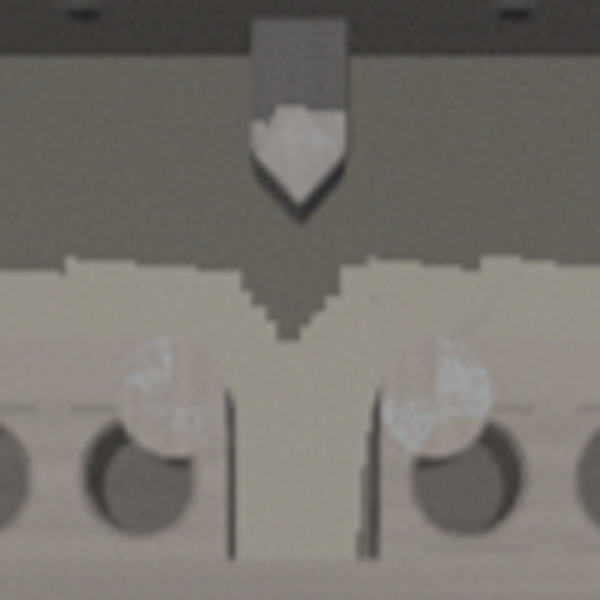

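View pics/w6z.png

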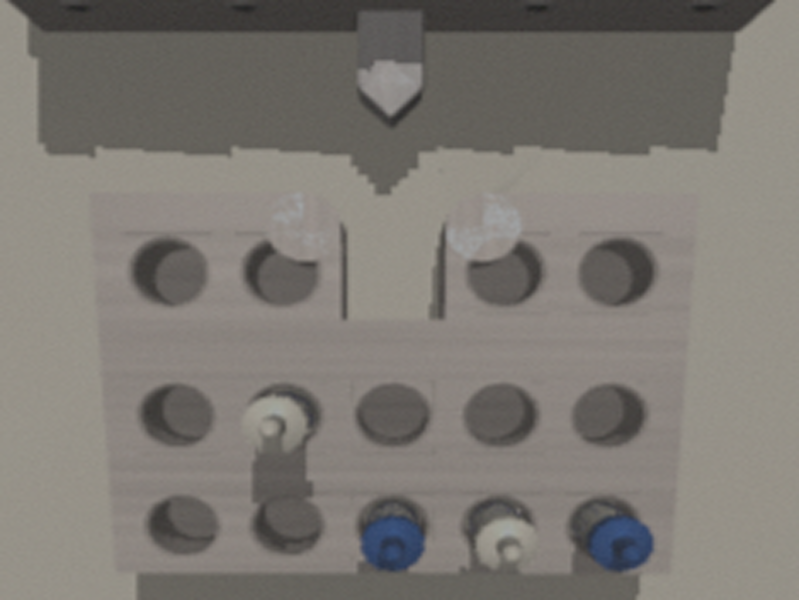

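The slot axis passes within about 1 mm of the tongue tip, and the block is parallel to the fence within about 0.3°. About 40–44 mm remain. I'll go back down behind the block and push home, watching the force.

Call:
step_arm(
  deltas=[
    [-0.02, 0, 0, 0, 0, 0, -1],
    [-0.02, 0, 0.04, 0, 0, 0, -1],
    [-0.02, 0, 0.08, 0, 0, 0, -1],
    [-0.02, 0, 0.12, 0, 0, 0, -1],
    [-0.02, 0, 0.15, 0, 0, 0, -1],
    [-0.02, 0, 0.175, 0, 0, 0, -1],
    [-0.02, 0, 0.19, 0, 0, 0, -1],
    [-0.02, 0, 0.199, 0, 0, 0, -1],
    [-0.02, 0, 0.199, 0, 0, 0, -1],
    [-0.01, 0, 0.199, 0, 0, 0, -1],
    [0, 0, 0.199, 0, 0, 0, -1],
    [0.004, 0, 0.199, 0, 0, 0, -1],
    [0.01, 0, 0.199, 0, 0, 0, -1],
    [0.016, 0, 0.199, 0, 0, 0, -1],
    [0.022, 0, 0.199, 0, 0, 0, -1],
    [0.027, 0, 0.199, 0, 0, 0, -1],
    [0.032, 0, 0.199, 0, 0, 0, -1],
    [0.036, 0, 0.199, 0, 0, 0, -1],
    [0.038, 0, 0.199, 0, 0, 0, -1],
    [0.038, 0, 0.199, 0, 0, 0, -1],
  ],
)

```text
time: 12.35
tool_pos: [0.6191, 0.1365, 0.0229]
tool_rot: [0.002, 0.68, 0.733, 0.0]
contact_force: [0.5, -5.2, 1.9]
gripper_width: 1.003
```

Call:
step_arm(
  deltas=[
    [0.001, 0, 0, 0, 0, 0, -1],
    [0.002, 0, 0, 0, 0, 0, -1],
    [0.003, 0, 0, 0, 0, 0, -1],
    [0.004, 0, 0, 0, 0, 0, -1],
  ],
)

```text
time: 12.75
tool_pos: [0.6189, 0.1399, 0.0229]
tool_rot: [0.002, 0.681, 0.733, -0.0]
contact_force: [-0.2, -6.9, 1.9]
gripper_width: 1.002
```

Call:
step_arm(
  deltas=[
    [0.001, 0, 0.001, 0, 0, 0, -1],
    [0.002, 0, 0.001, 0, 0, 0, -1],
    [0.003, 0, 0.001, 0, 0, 0, -1],
    [0.003, 0, 0.001, 0, 0, 0, -1],
  ],
)

```text
time: 13.15
tool_pos: [0.619, 0.1427, 0.0226]
tool_rot: [0.003, 0.681, 0.733, -0.0]
contact_force: [0.2, -7.7, 5.0]
gripper_width: 1.001
```

Call:
step_arm(
  deltas=[
    [0.001, 0, 0, 0, 0, 0, -1],
    [0.002, 0, 0, 0, 0, 0, -1],
  ],
)

```text
time: 13.35
tool_pos: [0.6189, 0.1445, 0.0226]
tool_rot: [0.003, 0.681, 0.733, -0.0]
contact_force: [1.4, -8.3, 4.7]
gripper_width: 0.996
```

Call:
step_arm(
  deltas=[
    [0.001, 0, 0, 0, 0, 0, -1],
    [0.002, 0, 0, 0, 0, 0, -1],
  ],
)

```text
time: 13.55
tool_pos: [0.6188, 0.1465, 0.0226]
tool_rot: [0.003, 0.681, 0.733, -0.0]
contact_force: [0.1, -7.8, 4.4]
gripper_width: 1.001
```

Call:
step_arm(
  deltas=[
    [0.001, 0, 0, 0, 0, 0, -1],
    [0.001, 0, 0, 0, 0, 0, -1],
  ],
)

```text
time: 13.75
tool_pos: [0.6188, 0.1468, 0.0226]
tool_rot: [0.003, 0.681, 0.733, -0.001]
contact_force: [0.3, -10.2, 5.1]
gripper_width: 1.002
```

```bash
python3 look.py 7 s
```

```text
13.75 [0.6188 0.1468 0.0226] yaw 94.23038812081285 [  0.3494 -10.1896   5.0877]
```

View pics/w7.png

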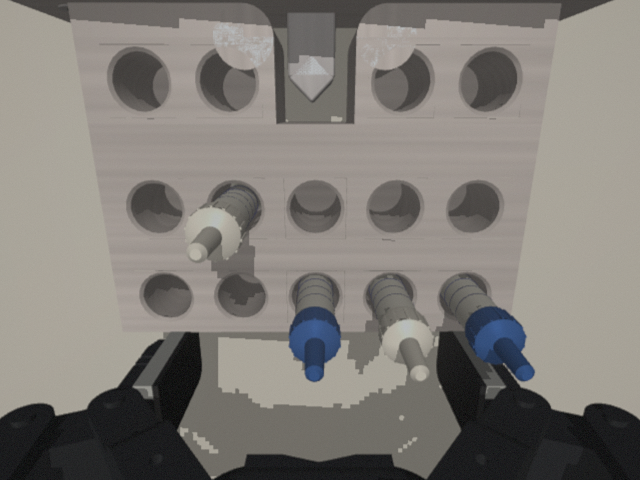

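The tongue is inside the slot, tip at (314,101) with the slot bottom at row 123, and it is nearly centred. I'll push on until the force shows the fence.

Call:
step_arm(
  deltas=[
    [0.001, 0, 0, 0, 0, 0, -1],
    [0.002, 0, 0, 0, 0, 0, -1],
  ],
)

```text
time: 14.1
tool_pos: [0.6188, 0.147, 0.0226]
tool_rot: [0.004, 0.68, 0.733, -0.002]
contact_force: [-0.4, -19.3, 5.9]
gripper_width: 0.999
```

Call:
step_arm(
  deltas=[
    [0.001, 0, 0, 0, 0, 0, -1],
    [0.001, 0, 0, 0, 0, 0, -1],
  ],
)

```text
time: 14.3
tool_pos: [0.6188, 0.1469, 0.0226]
tool_rot: [0.005, 0.68, 0.733, -0.003]
contact_force: [-0.7, -20.1, 6.4]
gripper_width: 1.0
```

The force has risen to 20 N and the TCP has stalled at y = 0.147, so the block is on the fence. I'll settle it with a little more push, then retreat and check.

Call:
step_arm(
  deltas=[
    [0.002, 0, 0, 0, 0, 0, -1],
    [0.002, 0, 0, 0, 0, 0, -1],
  ],
)

```text
time: 14.5
tool_pos: [0.6188, 0.147, 0.0227]
tool_rot: [0.006, 0.68, 0.733, -0.004]
contact_force: [-0.3, -26.0, 6.7]
gripper_width: 1.005
```

Call:
step_arm(
  deltas=[
    [-0.002, 0, 0, 0, 0, 0, -1],
    [-0.006, 0, 0, 0, 0, 0, -1],
    [-0.015, 0, 0, 0, 0, 0, -1],
    [-0.03, 0, 0, 0, 0, 0, -1],
    [-0.045, 0, -0.02, 0, 0, 0, -1],
    [-0.045, 0, -0.06, 0, 0, 0, -1],
    [-0.045, 0, -0.1, 0, 0, 0, -1],
    [-0.045, 0, -0.14, 0, 0, 0, -1],
    [-0.045, 0, -0.18, 0, 0, 0, -1],
    [-0.02, 0, -0.2, 0, 0, 0, -1],
    [0.0, 0, -0.2, 0, 0, 0, -1],
    [0.0, 0, -0.2, 0, 0, 0, -1],
  ],
)

```text
time: 15.7
tool_pos: [0.6166, 0.1559, 0.2216]
tool_rot: [0.0, 0.68, 0.733, 0.001]
contact_force: [0.1, -0.6, -0.9]
gripper_width: 1.0
```

```bash
python3 look.py 8 s; python3 -c "
import cv2
a=cv2.imread('pics/w8.png');cv2.imwrite('pics/w8z.png',cv2.resize(a[0:230,200:440],None,fx=3.2,fy=2.6,interpolation=cv2.INTER_CUBIC))"
```

```text
15.7 [0.6166 0.1559 0.2216] yaw 94.33517600713628 [ 0.1406 -0.5746 -0.9001]
```

View pics/w8.png

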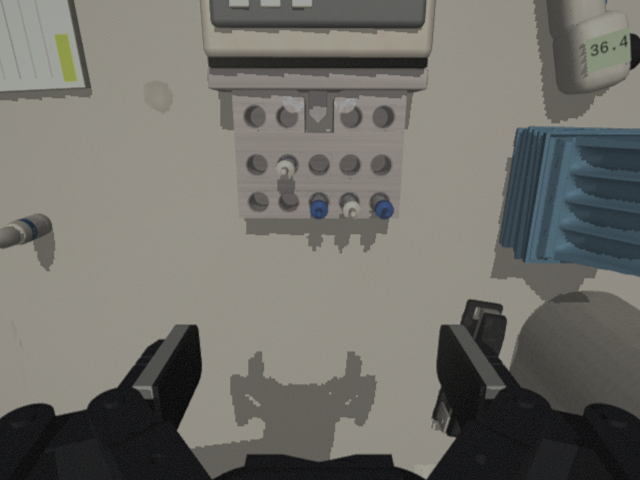

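View pics/s8.png

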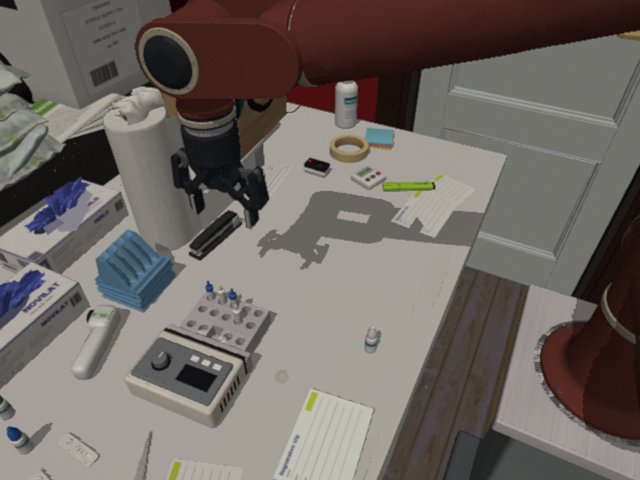

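View pics/w8z.png

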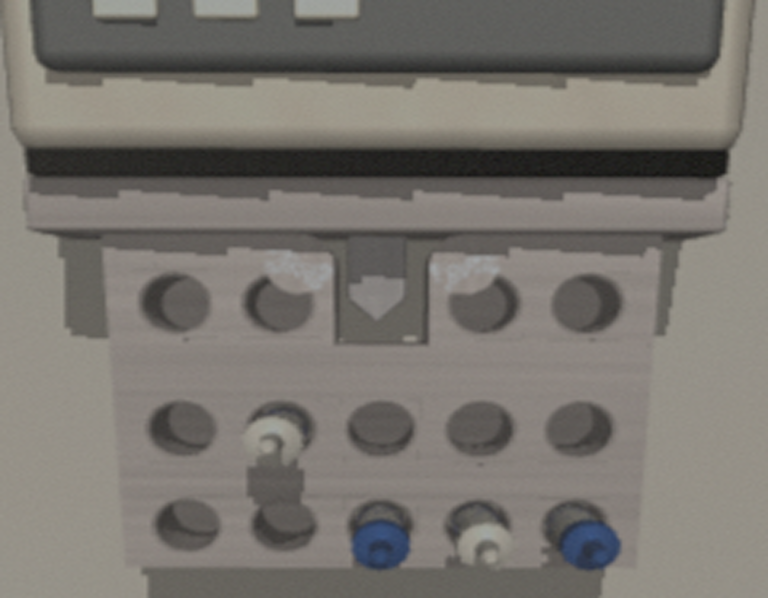

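Run:
```python
from bp import *
c=np.load('w8.npy',allow_pickle=True).item()
z=lambda p:np.array([(p[0]+.5)/3.2-.5+200,(p[1]+.5)/2.6-.5])
pose(c,z((128,569)),z((638,569)),z((336,345)),z((428,345)),np.array([.6166,.1559,.22]))
a,b=onz(c,z((27,231)),.0404),onz(c,z((724,231)),.0404)
v=b-a;yw=np.degrees(np.arctan2(v[1],v[0]))+90;u=np.array([np.cos(np.radians(yw)),np.sin(np.radians(yw)),0]);l=np.array([-u[1],u[0],0])
print('fence',a,b,np.linalg.norm(v),'yaw',yw)
n1,n2=onz(c,z((128,569)),.036),onz(c,z((638,569)),.036);s=(onz(c,z((336,345)),.036)+onz(c,z((428,345)),.036))/2
o=(a+b)/2
print('near edge to fence (96):',(o-(n1+n2)/2)@u,'slot bottom to fence (30):',(o-s)@u,'lat slot vs fence mid',(s-o)@l)
for zz in(.016,.025):
  tip=onz(c,z((378,320)),zz);print('tip',tip,'to slot bottom (6)',(tip-s)@u,'lat',(s-tip)@l,'tip-fence(24)',(o-tip)@u)
```

```text
near len 0.1278012549881461 slot w 0.021625775464300258 face->slot bottom (66) 0.06648881690759532 slot mid lat vs near mid 0.00034536399128945835
centre by slot [0.6141 0.2052 0.036 ] by near [0.6145 0.2048 0.036 ] yaw -265.7061343978998
tcp behind 0.04938428096801017 lat(left+) -0.0011894688927218048
fence [0.5309 0.2476 0.0404] [0.6871 0.2594 0.0404] 0.15664338178865772 yaw 94.34282733132835
near edge to fence (96): 0.09698708518891148 slot bottom to fence (30): 0.030497997429380138 lat slot vs fence mid -0.0014240342395818657
tip [0.6113 0.2298 0.016 ] to slot bottom (6) 0.006664314714811895 lat -0.0009234324224123977 tip-fence(24) 0.023833682714568243
tip [0.6113 0.2299 0.025 ] to slot bottom (6) 0.006776328621529897 lat -0.0009286991793959092 tip-fence(24) 0.023721668807850243
```

The block sits within about 1 mm of the fence, about 1 mm off the tongue's centre line and about 0.1° off parallel. The gripper is 200 mm above the table, touching nothing.

```bash
python3 -c "
from plant import manip
print(manip.job_done())"
```

```text
the job is handed in; nothing more can be done
None
```

The tube block is docked: the tongue is in its slot, and the slotted side is against the fence to within about 1 mm. I handed the job in at about 16 s. `job_done` gives no verdict, so the figures below come from my own last measurements.

I pushed with both open fingertips on the block's flat -x face: about 37 mm straight, then a left arc of about 62°, then straight toward the fence. I stopped once on the way to check the slot against the tongue from above. The final push ended when the force rose to 26 N and the arm stalled at the fence.

| Check (wrist camera, after retreating) | Measured | Expected / limit |
|---|---|---|
| Near side of block to fence | 97.0 mm | 96 mm if flush |
| Slot bottom to fence | 30.5 mm | 30 mm if flush |
| Implied gap at the fence | 0.5–1 mm | under 4 mm |
| Offset from tongue centre line | 0.9–1.4 mm | under 8 mm |
| Angle to fence | about 0.05° | under 2.9° |

- **Bystanders:** the dropper bottle, stapler, oximeter and highlighter look unmoved in the scene view, but I did not re-measure them.
- **Flatness:** the block looked flat on the table in every picture; I did not measure its tilt.
- **Disagreement:** the top and wrist cameras differed by 3–4 mm on where the tongue tip is. I settled the depth by contact with the fence and the force, not by either camera.
- **Bad measurement:** one block corner triangulated at 58 mm instead of 36 mm, from a poorly picked pixel. I used the size-checked wrist-view corners at the known height instead.

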